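# Sort honey sample tubes by cap colour

### The job

Sort the four honey sample tubes by cap colour: the two with orange caps go into the orange bin and the two with white caps into the white bin, including the white one that hangs on the drip stand, which has to be lifted off its hook. The tubes may stand, lean or lie as long as each sits down inside its bin and comes to rest there; leave the beakers, dishes, jar and bottle where they are.

Things in the scene. Friction and masses are not known exactly. Their poses are not given: they have to be found in the camera images.
- bin_orange: open sorting bin of orange plastic, fixed to the bench, outside 178 mm (its x) by 168 mm (its y) by 64 mm high, walls and floor 4 mm thick (inside 170 x 160 x 60 mm). Origin at the centre of its underside, on the bench
- bin_white: open sorting bin of white plastic, fixed to the bench, outside 178 mm (its x) by 168 mm (its y) by 64 mm high, walls and floor 4 mm thick (inside 170 x 160 x 60 mm). Origin at the centre of its underside, on the bench
- orange_lying: sample tube lying on the bench, orange cap: amber barrel 30 mm in diameter between a grey hexagonal foot (14 mm long) and a hexagonal cap (20 mm long), both 36 mm across flats, 115 mm long overall, about 85 g; it lies on a flat and does not roll. Origin on the bench under its middle; its x axis runs along the tube towards the cap; barrel axis 18 mm above the origin
- white_lying: sample tube lying on the bench, white cap: amber barrel 30 mm in diameter between a grey hexagonal foot (14 mm long) and a hexagonal cap (20 mm long), both 36 mm across flats, 115 mm long overall, about 85 g; it lies on a flat and does not roll. Origin on the bench under its middle; its x axis runs along the tube towards the cap; barrel axis 18 mm above the origin
- orange_standing: sample tube of the same kind with an orange cap, standing upright on its foot: 115 mm tall, the cap from 95 to 115 mm up. Origin at the centre of the foot's underside, z axis up the tube; the cap's flats (36 mm across) face its x axis and every 60 degrees from there
- white_hanging: sample tube of the same kind, white cap, hanging upright on the stand's hook by a white tab on its cap; 95 g. Origin at the centre of the foot's underside, z up. Foot 0-14 mm, cap 95-115 mm, tab 115-185 mm: 28 mm wide (y), 10 mm thick (x), with an eye 18 mm wide from 119 to 153 mm (the hook passes through along x), solid from 153 to 185 mm
- white_hanging_tab (a point): middle of the solid upper part of the hanging tube's tab, 169 mm above its foot
- stand: fixed drip stand: base plate 120 x 120 x 12 mm, post 14 mm thick and 256 mm high. Origin at the centre of the base's underside, under the post. A steel hook 8 mm thick runs level from the post along the stand's -x, its axis 235 mm up; its end turns up, tip 86 mm from the post's axis, 247 mm up at its top, 8 mm above the level part. The tube hangs about 45 mm from the post
- beaker_steel: bystander: steel beaker, 60 mm in diameter, 80 mm high; origin at the centre of its underside
- beaker_green: bystander: green glass beaker, 60 mm in diameter, 80 mm high; origin at the centre of its underside
- dish: bystander: white hexagonal sample dish with an amber face, 58 mm across flats, 15 mm high; origin at the centre of its underside
- jar: bystander: closed amber jar with a yellow lid, 68 mm in diameter, 95 mm high; origin at the centre of its underside
- bottle: bystander: closed amber bottle with a yellow cap, 68 mm in diameter, 190 mm high; origin at the centre of its underside
- dish_blue: bystander: hexagonal sample dish like the other, but blue; origin at the centre of its underside
- orange_lying_mid (a point): middle of that tube on its axis, 18 mm above its origin
- orange_standing_mid (a point): middle of that tube on its axis, 57.5 mm above its foot
- white_lying_mid (a point): middle of that tube on its axis, 18 mm above its origin
- white_hanging_mid (a point): middle of that tube on its axis, 57.5 mm above its foot, halfway from foot to cap top
Mind the look-alikes: they are no part of the job. Leave any blue look-alike of the white_hanging alone. What is shaped like the orange_standing but green or turquoise is not meant.

How it is judged:
At the end, for the whole second after the job is handed in: The middle of each orange-capped tube lies inside the orange bin and the middle of each white-capped tube inside the white bin (within the inner walls, less than 75 mm above the bin's underside), all four at rest (under 0.03 m/s) (x of orange_lying_mid in the frame of bin_orange between -0.085 and 0.085 m and y of orange_lying_mid in the frame of bin_orange between -0.08 and 0.08 m and z of orange_lying_mid in the frame of bin_orange between 0.005 and 0.075 m and linear speed of each of orange_lying, orange_standing, white_lying, white_hanging below 0.03 m/s and x of orange_standing_mid in the frame of bin_orange between -0.085 and 0.085 m and y of orange_standing_mid in the frame of bin_orange between -0.08 and 0.08 m and z of orange_standing_mid in the frame of bin_orange between 0.005 and 0.075 m and x of white_lying_mid in the frame of bin_white between -0.085 and 0.085 m and y of white_lying_mid in the frame of bin_white between -0.08 and 0.08 m and z of white_lying_mid in the frame of bin_white between 0.005 and 0.075 m and x of white_hanging_mid in the frame of bin_white between -0.085 and 0.085 m and y of white_hanging_mid in the frame of bin_white between -0.08 and 0.08 m and z of white_hanging_mid in the frame of bin_white between 0.005 and 0.075 m); the robot touches nothing.
It fails at once if a beaker is shifted more than 40 mm or tipped more than 0.5 rad ((distance of beaker_steel from where it was at the start of the episode above 0.04 m or angle between beaker_steel's own z axis and vertical above 0.5 rad) or (distance of beaker_green from where it was at the start of the episode above 0.04 m or angle between beaker_green's own z axis and vertical above 0.5 rad)).
It fails at once if the jar or the bottle is shifted more than 40 mm or tipped more than 0.5 rad ((distance of jar from where it was at the start of the episode above 0.04 m or angle between jar's own z axis and vertical above 0.5 rad) or (distance of bottle from where it was at the start of the episode above 0.04 m or angle between bottle's own z axis and vertical above 0.5 rad)).
It fails at once if a dish is shifted more than 40 mm or tipped more than 0.5 rad ((distance of dish from where it was at the start of the episode above 0.04 m or angle between dish's own z axis and vertical above 0.5 rad) or (distance of dish_blue from where it was at the start of the episode above 0.04 m or angle between dish_blue's own z axis and vertical above 0.5 rad)).
It also fails if it takes over 72 s, if anything falls off the work surface, if the arm or the gripper's body presses on something with over 40 N, if the wrist force passes 120 N, or if a joint passes its speed limit or range.

### The arm

A 6-joint arm with a two-finger parallel gripper is mounted at the origin on the work surface. World frame = base frame: x ahead of the robot, y to its left, z up, the work surface at z = 0. Lengths are in m, angles in rad, forces in N, time in s.
With the tool pointing down it reaches from about 0.25 to 0.775 m from the base axis. Payload 8.9 kg.
Tool frame: the origin (TCP) lies midway between the tips of the shut fingers; the grasp point (between the pads) lies 19 mm behind it (env.grip_depth is the distance from the TCP to the grasp point, in m); z points along the fingers, y is the line along which they close (so a half turn about z gives the same grasp; the last joint's range is limited). The gripper opens to 85 mm and grips with 20 to 120 N. Pads are 22 mm wide; open, the fingers measure 114 mm over their backs; the gripper's body (76 mm by 85 mm) begins 54 mm behind the grasp point. The pads swing forward as they close: fully open they stand 13 mm farther back than shut.
Start: joints at [1.111, 0.291, -0.153, 1.127, 0, 1.431], TCP at [0.166, 0.498, 0.231] pointing down, gripper open.
Joint ranges: [-2.52, 2.52], [-0.91, 1.74], [-1.3, 1.37], [-1.96, 2.02], [-1.52, 1.47], [-3.14, 3.14]. Speed limits (rad/s): [2.22, 2.22, 2.79, 3.14, 3.14, 3.14].

### API

Orientations are given as a rotation vector (axis times angle).
In Python, from bench import env gives the robot as it stands. The module is installed in compiled form; this text tells all that it offers.
- The arm moves only by the tool drive_tool, never from a script. Its argument "rows" is a list of rows, each a list of 7 numbers: the finger opening in mm, from 0 to 85.4, then the shift along the tool's x, y, z in mm, then the turn, a rotation vector about the tool's x, y, z in rad. A call has exactly 8 rows; each row is the pose to reach, as a shift and turn from the pose commanded when the call began, along the tool's axes at that moment; what a row does not reach only later rows make up. A row lasts 1/12 s, in which the tool goes at most 41.7 mm and 7.16 degrees, less where a joint would pass 70% of its speed; a pose out of reach is approached as far as the arm can. A call with a gripper value outside its range is refused whole. The fingers move at their own pace and stop on an object; "grip_force" is the grip in N (left out, the last holds). Time passes only in rows, so rows that repeat a pose let the fingers close, or fill a call up. It gives the time, the measured TCP pose, the force, the opening and the grip force at its end, in the units of the state.
- env.observe(): the state, without advancing time (a new reading comes with each control period).
- env.read_camera(name): name is "side" or "top" or "wrist"; returns a dict with "frame" (384x512x3 uint8, blue, green, red), "depth" (384x512 float32, m along the optical axis (not along the pixel's ray), 0 where there is no reading), "fx", "fy", "cx", "cy" (pixels), "view" (4x4, takes a point from world to camera coordinates); the wrist camera has in their place "T_tool_cam" (4x4, takes a point from camera to tool coordinates, whose origin is the TCP and whose axes are the flange's). Camera axes: x right, y down, z forward; pixel columns grow to the right and rows downward; lengths in m; the calibration is good to about 2 mm. A picture is of the moment at which its call begins: read the wrist's pose just before it.
- env.finish_job(): hands the job in; it is judged then, once.
The state is a dict: "t": time; "q": joint angles; "qvel": joint speeds; "effort": joint torques, N m; "tcp_pos": TCP position; "orientation": TCP orientation; "contact_force": force on the tool from outside, world axes, zero at the start; "moment": the same for the moment, N m; "grip_width": finger opening in m; "grip_force": force on a finger pad.
Only numpy, scipy, OpenCV 4.12 (cv2) and the standard library are available. Lean on these libraries where they do the work, as an engineer would, in place of code of your own. Each camera call takes 0.05 s, during which the arm holds its last target. There are 200 camera calls.

## Working session

There is one attempt and no reset: what is moved stays moved. The work goes in short steps, Python scripts to look and compute and a tool call to move; the robot and the scene stay as the last step left them, time stands still between calls to the robot, and variables do not carry over. Pictures are saved under pics/ and viewed, at most 10 in all, crops included, and the job is handed in when it is done.

Besides the shell and the picture viewer there is one more tool, called after "Request:" as a command line: name --pt "numbers of a row" for each row, then --argument value for the rest. drive_tool: Moves the arm, as the interface text tells. Its arguments: {"type":"object","properties":{"rows":{"type":"array","items":{"type":"array","items":{"type":"number"}}},"grip_force":{"type":"number"}},"required":["rows"]}

```bash
mkdir -p pics
cat > h.py <<'E'
import numpy as np, cv2
from bench import env
from scipy.spatial.transform import Rotation as R
np.set_printoptions(precision=4,suppress=True)
def cam(n):
    s=env.observe(); c=env.read_camera(n)
    if n=="wrist":
        T=np.eye(4);T[:3,:3]=R.from_rotvec(s["orientation"]).as_matrix();T[:3,3]=s["tcp_pos"]
        c["c2w"]=T@c["T_tool_cam"]
    else: c["c2w"]=np.linalg.inv(c["view"])
    d=c["depth"];v,u=np.indices(d.shape)
    p=np.stack([(u-c["cx"])/c["fx"]*d,(v-c["cy"])/c["fy"]*d,d],-1)
    c["P"]=p@c["c2w"][:3,:3].T+c["c2w"][:3,3]; c["P"][d==0]=np.nan
    return c
E
python3 - <<'E'
from h import *
for n in("top","side"):
    c=cam(n);cv2.imwrite(f"pics/{n}0.png",c["frame"]);np.save(f"pics/{n}P.npy",c["P"]);np.save(f"pics/{n}F.npy",c["frame"]);print(c["c2w"],c["fx"],c["cx"])
s=env.observe();print({k:s[k] for k in("t","q","tcp_pos","orientation","contact_force","grip_width")})
print(env.grip_depth)
E
```

```text
[[ 0.0251 -0.9928  0.1172  0.4244]
 [-0.9994 -0.0278 -0.0222  0.0374]
 [ 0.0253 -0.1166 -0.9929  1.3925]
 [ 0.      0.      0.      1.    ]] 473.84368802707917 243.7687871375665
[[ 0.9902 -0.0853  0.1108  0.3908]
 [-0.1394 -0.5384  0.831  -1.154 ]
 [-0.0112 -0.8383 -0.545   0.9669]
 [ 0.      0.      0.      1.    ]] 452.20664595393004 253.37608520658844
{'t': 0.1, 'q': array([ 1.1107,  0.2912, -0.154 ,  1.1267,  0.    ,  1.4315]), 'tcp_pos': array([0.1654, 0.4979, 0.2308]), 'orientation': array([-0.5017, -3.1009,  0.0017]), 'contact_force': array([ 0.4461,  0.1018, -0.1869]), 'grip_width': 0.08528982088812048}
0.0187
```

View pics/top0.png

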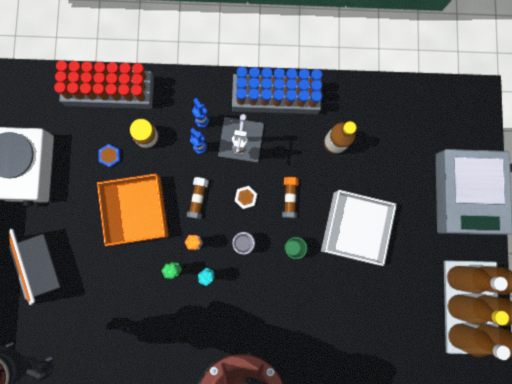

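View pics/side0.png

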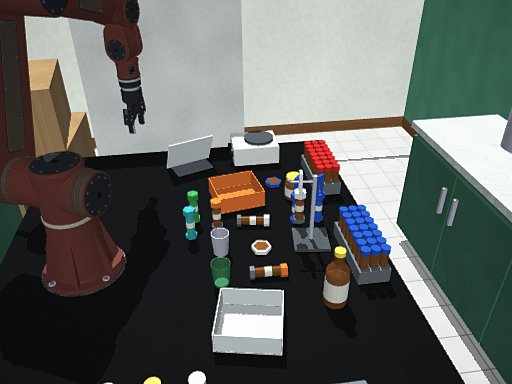

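The top view shows these:
- White-capped tube lying at (198,197) and orange-capped tube lying at (290,197).
- Orange standing tube at (193,242). Its look-alikes are green (171,270) and turquoise (206,277).
- Stand with the white hanging tube around (240,135). Blue look-alikes are at (200,112) and (198,140).
- Bins at (132,210) orange and (360,228) white.
- Bystanders: dishes (246,197) and (109,155), beakers (243,243) and (295,247), jar (143,132), bottle (342,137).

Next I'll measure these and check the choice in one close crop.

Run:
```python
from h import *
F=np.load("pics/topF.npy");P=np.load("pics/topP.npy");S=np.load("pics/sideF.npy");Q=np.load("pics/sideP.npy")
a=cv2.resize(F[95:295,85:325],None,fx=2.5,fy=2.5,interpolation=cv2.INTER_CUBIC)
b=cv2.resize(S[160:260,265:345],None,fx=5,fy=5,interpolation=cv2.INTER_CUBIC)
im=np.zeros((500,800,3),np.uint8);im[:,:400]=cv2.resize(F[95:220,170:270],(400,500),interpolation=cv2.INTER_CUBIC);im[:,400:]=b
cv2.imwrite("pics/crop1.png",im)
def ex(n,r,c,lo=.01,hi=.3):
    p=P[r[0]:r[1],c[0]:c[1]].reshape(-1,3);p=p[(p[:,2]>lo)&(p[:,2]<hi)].astype(np.float32)
    rc=cv2.minAreaRect(p[:,:2]); z=np.percentile(p[:,2],[2,50,98])
    print(n,len(p),np.array(rc[0]),np.array(rc[1]),round(rc[2],1),"z",z)
ex("OL",(170,225),(275,305));ex("WL",(170,225),(184,212));ex("OS",(230,252),(182,204));ex("OScap",(230,252),(182,204),.1)
ex("binO",(165,255),(90,175),.05);ex("binW",(180,275),(315,405),.05)
ex("green",(258,282),(160,184),.08);ex("turq",(265,290),(195,217),.08)
ex("steel",(228,258),(228,260),.06);ex("gl",(232,264),(280,310),.06)
ex("dish",(183,210),(232,260),.008);ex("jar",(115,150),(125,162),.08);ex("bottle",(115,155),(320,360),.03)
ex("stand",(105,165),(215,268),.16,.4);ex("blue1",(95,128),(190,212),.05);ex("blue2",(126,158),(188,210),.05)
print("side stand region");
p=Q[160:260,265:345]
for z in(.05,.1,.14,.18,.2,.215,.235,.25):
    m=(abs(p[...,2]-z)<.006)&(abs(p[...,0]-.55)<.2); i=np.argwhere(m); print(z,np.c_[p[m]][:,:2][::max(1,len(i)//8)].round(3).tolist())
```

```text
Traceback (most recent call last):
cv2.error: OpenCV(4.12.0) /io/opencv/modules/imgproc/src/convhull.cpp:143: error: (-215:Assertion failed) total >= 0 && (depth == CV_32F || depth == CV_32S) in function 'convexHull'
```

View pics/crop1.png

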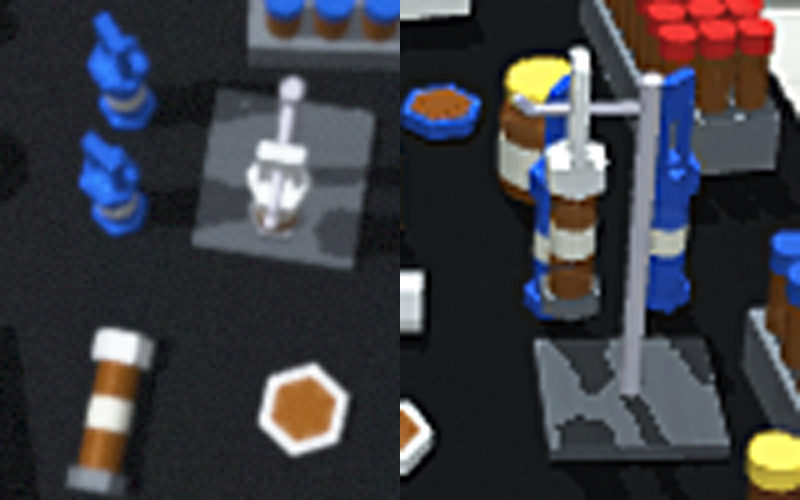

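The crop confirms the white-tabbed tube on the hook, which points from the post towards the robot. The blue look-alikes stand apart from it, and the lying tube's cap is white at its far end.

```bash
cat > m.py <<'E'
from h import *
F=np.load("pics/topF.npy");P=np.load("pics/topP.npy");S=np.load("pics/sideF.npy");Q=np.load("pics/sideP.npy")
def ex(n,r,c,lo=.01,hi=.3):
    p=P[r[0]:r[1],c[0]:c[1]].reshape(-1,3);p=np.ascontiguousarray(p[(p[:,2]>lo)&(p[:,2]<hi)],dtype=np.float32)
    if len(p)<3: print(n,len(p));return
    rc=cv2.minAreaRect(p[:,:2].copy()); z=np.percentile(p[:,2],[2,50,98])
    print(n,len(p),np.array(rc[0]),np.array(rc[1]),round(rc[2],1),"z",z)
ex("OL",(170,225),(275,305));ex("WL",(170,225),(184,212));ex("OS",(230,252),(182,204));ex("OScap",(230,252),(182,204),.1)
ex("binO",(165,255),(90,175),.05);ex("binW",(180,275),(315,405),.05)
ex("green",(258,282),(160,184),.08);ex("turq",(265,290),(195,217),.08)
ex("steel",(228,258),(228,260),.06);ex("gl",(232,264),(280,310),.06)
ex("dish",(183,210),(232,260),.008);ex("jar",(115,150),(125,162),.08);ex("bottle",(115,155),(320,360),.03)
ex("stand",(105,165),(215,268),.16,.4);ex("base",(105,165),(215,268),.007,.016);ex("blue1",(95,128),(190,212),.05);ex("blue2",(126,158),(188,210),.05)
p=P[105:165,215:268];m=p[...,2]>.16
print(p[m].round(3).tolist()[::3])
p=Q[160:260,265:345]
m0=(abs(p[...,0]-.55)<.12)&(abs(p[...,1]-.05)<.1)
for z in(.07,.1,.14,.17,.19,.21,.235,.25):
    m=(abs(p[...,2]-z)<.005)&m0; q=p[m][:,:2]; print(z,len(q),q[::max(1,len(q)//8)].round(3).tolist())
E
python3 m.py
```

```text
OL 461 [ 0.5674 -0.1287] [0.0416 0.1142] 87.7 z [0.0173 0.0308 0.0385]
WL 463 [0.559  0.1428] [0.0403 0.1151] 80.7 z [0.0172 0.0309 0.0396]
OS 184 [0.4304 0.1438] [0.0347 0.0376] 1.6 z [0.0113 0.1144 0.1195]
OScap 163 [0.4304 0.1438] [0.0347 0.0376] 1.6 z [0.1053 0.1147 0.1196]
binO 501 [0.5185 0.3234] [0.1791 0.1695] 10.7 z [0.0506 0.0618 0.0681]
binW 519 [ 0.4847 -0.323 ] [0.1697 0.1784] 77.7 z [0.0508 0.0619 0.0685]
green 178 [0.3537 0.2024] [0.0364 0.0387] 59.2 z [0.1021 0.1147 0.1195]
turq 170 [0.3391 0.1065] [0.036  0.0391] 37.6 z [0.1033 0.115  0.1197]
steel 105 [0.4314 0.0064] [0.0575 0.0553] 1.6 z [0.0626 0.0776 0.0837]
gl 108 [ 0.4228 -0.1385] [0.0564 0.057 ] 45.4 z [0.061  0.0778 0.0835]
dish 335 [0.5653 0.0025] [0.0576 0.0625] 76.7 z [0.0086 0.0144 0.0201]
jar 372 [0.7388 0.3005] [0.0583 0.0583] 60.2 z [0.0845 0.0943 0.1001]
bottle 691 [ 0.7349 -0.2575] [0.0678 0.0596] 42.7 z [0.034  0.1268 0.1916]
stand 315 [0.7    0.0262] [0.0883 0.038 ] 9.7 z [0.1799 0.238  0.2722]
base 1115 [0.7515 0.0208] [0.126 0.17 ] 81.3 z [0.0074 0.0114 0.0155]
blue1 228 [0.791  0.1375] [0.0384 0
[... 1955 characters left out ...]
 0.241], [0.687, 0.021, 0.197], [0.687, 0.013, 0.201], [0.687, 0.041, 0.184], [0.683, 0.034, 0.202], [0.675, 0.026, 0.238], [0.684, 0.018, 0.199], [0.685, 0.011, 0.196], [0.681, 0.034, 0.2], [0.673, 0.026, 0.238], [0.682, 0.018, 0.199], [0.679, 0.039, 0.194], [0.67, 0.031, 0.239], [0.679, 0.023, 0.2], [0.68, 0.016, 0.197], [0.679, 0.036, 0.185], [0.668, 0.029, 0.237], [0.676, 0.021, 0.2], [0.665, 0.034, 0.238], [0.665, 0.026, 0.242], [0.677, 0.018, 0.185], [0.662, 0.029, 0.241], [0.659, 0.031, 0.243], [0.656, 0.031, 0.249]]
0.07 0 []
0.1 0 []
0.14 0 []
0.17 0 []
0.19 0 []
0.21 0 []
0.235 2 [[0.664, 0.028], [0.667, 0.026]]
0.25 4 [[0.658, 0.029], [0.661, 0.03], [0.657, 0.026], [0.661, 0.027]]
```

```bash
cat > go.py <<'E'
# usage: go.py x y z closing_deg [x y z deg ...]: shifts (mm, tool axes) and turns to TCP targets, tool pointing down
import sys
from h import *
s=env.observe();R0=R.from_rotvec(s["orientation"]);a=list(map(float,sys.argv[1:]))
print("t",round(s["t"],2),"tcp",s["tcp_pos"],"close",np.degrees(np.arctan2(*R0.as_matrix()[[1,0],1])).round(1),"w",round(s["grip_width"],4),"gf",np.round(s["grip_force"],1),"F",s["contact_force"])
for i in range(0,len(a),4):
    c=np.radians(a[i+3]);y=np.array([np.cos(c),np.sin(c),0]);z=np.array([0,0,-1.]);T=R.from_matrix(np.c_[np.cross(y,z),y,z])
    print((R0.inv().apply(np.array(a[i:i+3])-s["tcp_pos"])*1000).round(1),(R0.inv()*T).as_rotvec().round(3))
E
python3 go.py .559 .143 .15 80.7
```

```text
t 0.1 tcp [0.1654 0.4979 0.2308] close 71.6 w 0.0853 gf 0.0 F [ 0.4461  0.1018 -0.1869]
[-485.5 -212.6   81. ] [-0.001 -0.    -0.158]
```

Request:
drive_tool --pt "85 -36 -16 0 0 0 -0.02" --pt "85 -72 -32 0 0 0 -0.04" --pt "85 -108 -47 0 0 0 -0.06" --pt "85 -144 -63 0 0 0 -0.08" --pt "85 -180 -79 0 0 0 -0.1" --pt "85 -216 -95 0 0 0 -0.12" --pt "85 -252 -110 0 0 0 -0.14" --pt "85 -288 -126 0 0 0 -0.158" --grip_force 50

```text
t: 0.77
tcp_pos: [0.4001, 0.2863, 0.2312]
orientation: [-0.254, -3.131, 0.0]
contact_force: [0.0, 1.9, 0.2]
grip_width: 0.085
grip_force: 0.0
```

```bash
python3 go.py .559 .143 .11 80.7 .559 .143 .006 80.7
```

```text
t 0.77 tcp [0.4001 0.2863 0.2312] close 80.7 w 0.085 gf 0.0 F [0.0446 1.9279 0.1567]
[-179.9 -115.8  121.2] [-0.    -0.     0.001]
[-179.9 -115.8  225.2] [-0.    -0.     0.001]
```

Request:
drive_tool --pt "85 -30 -19 12 0 0 0" --pt "85 -60 -39 25 0 0 0" --pt "85 -90 -58 45 0 0 0" --pt "85 -120 -77 65 0 0 0" --pt "85 -150 -97 85 0 0 0" --pt "85 -180 -116 105 0 0 0" --pt "85 -180 -116 110 0 0 0" --pt "85 -180 -116 110 0 0 0"

```text
t: 1.43
tcp_pos: [0.5574, 0.1426, 0.1189]
orientation: [-0.26, -3.127, 0.001]
contact_force: [-0.2, 0.4, 0.7]
grip_width: 0.085
grip_force: 0.0
```

```bash
python3 - <<'E'
from h import *
c=cam("wrist");P=c["P"];f=c["frame"].copy()
m=(P[...,2]>.012)&(P[...,2]<.06)&(abs(P[...,0]-.559)<.08)&(abs(P[...,1]-.143)<.04)
p=np.ascontiguousarray(P[m][:,:2],dtype=np.float32)
print(m.sum(),cv2.minAreaRect(p) if m.sum()>5 else "",np.nanpercentile(P[m][:,2],[5,50,98]))
cv2.imwrite("pics/w1.png",f)
E
python3 go.py .559 .143 .006 80.7
```

```text
5923 ((0.5620206594467163, 0.14276747405529022), (0.041640885174274445, 0.11576269567012787), 80.8592529296875) [0.0204 0.0309 0.036 ]
t 1.48 tcp [0.557  0.1437 0.1201] close 80.6 w 0.0855 gf 0.0 F [-0.7579  0.0526  0.2974]
[ -2.4  -0.3 114.1] [-0.001 -0.003 -0.002]
```

View pics/w1.png

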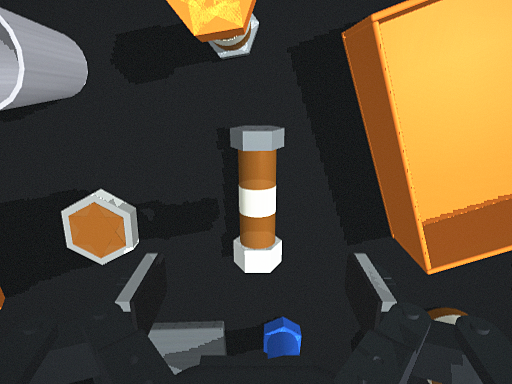

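The wrist view shows the white-capped tube at (257,200), square between the fingers at (140,285) and (370,285), with its cap towards the far side. I'll descend and grip.

Request:
drive_tool --pt "85 -2 -1 25 0 0 0" --pt "85 -4 -1 55 0 0 0" --pt "85 -4 -1 85 0 0 0" --pt "85 -4 -1 105 0 0 0" --pt "80 -4 -1 113 0 0 0" --pt "20 -4 -1 113 0 0 0" --pt "20 -4 -1 113 0 0 0" --pt "20 -4 -1 113 0 0 0"

```text
t: 2.15
tcp_pos: [0.5629, 0.1432, 0.0102]
orientation: [0.254, 3.129, 0.001]
contact_force: [-0.3, -0.1, -0.5]
grip_width: 0.0452
grip_force: 0.0
```

```bash
python3 go.py .477 -.357 .15 77.7
```

```text
t 2.15 tcp [0.5629 0.1432 0.0102] close 80.7 w 0.0452 gf 0.0 F [-0.2547 -0.0626 -0.5229]
[   3.6 -507.4 -140.2] [0.001 0.003 0.052]
```

Request:
drive_tool --pt "20 0 0 2 0 0 0" --pt "20 0 0 2 0 0 0" --pt "20 0 0 2 0 0 0" --pt "20 0 0 2 0 0 0" --pt "20 0 0 0 0 0 0" --pt "20 0 0 -30 0 0 0" --pt "20 0 0 -65 0 0 0" --pt "20 0 -10 -105 0 0 0"

```text
t: 2.82
tcp_pos: [0.559, 0.1335, 0.1139]
orientation: [-0.254, -3.129, -0.0]
contact_force: [0.8, -0.2, -0.8]
grip_width: 0.0282
grip_force: 49.6
```

```bash
python3 go.py .477 -.357 .13 77.7
```

```text
t 2.82 tcp [0.559  0.1335 0.1139] close 80.7 w 0.0282 gf 49.6 F [ 0.8312 -0.2032 -0.8222]
[   2.  -497.3  -16.1] [-0.    -0.002  0.053]
```

Request:
drive_tool --pt "20 0 -30 -10 0 0 0.01" --pt "20 0 -65 -16 0 0 0.02" --pt "20 0 -103 -16 0 0 0.03" --pt "20 1 -143 -16 0 0 0.04" --pt "20 1 -183 -16 0 0 0.053" --pt "20 1 -223 -16 0 0 0.053" --pt "20 2 -263 -16 0 0 0.053" --pt "20 2 -303 -16 0 0 0.053"

```text
t: 3.48
tcp_pos: [0.5083, -0.1678, 0.13]
orientation: [0.338, 3.123, -0.0]
contact_force: [1.1, -0.2, -0.7]
grip_width: 0.0285
grip_force: 49.6
```

```bash
python3 go.py .477 -.357 .13 77.7 .477 -.357 .02 77.7
```

```text
t 3.48 tcp [ 0.5083 -0.1678  0.13  ] close 77.6 w 0.0285 gf 49.6 F [ 1.0729 -0.2254 -0.695 ]
[  -9.9 -191.5    0. ] [-0.     0.001 -0.001]
[  -9.9 -191.5  110. ] [-0.     0.001 -0.001]
```

Request:
drive_tool --pt "20 -2 -40 0 0 0 0" --pt "20 -4 -80 0 0 0 0" --pt "20 -6 -120 0 0 0 0" --pt "20 -8 -155 0 0 0 0" --pt "20 -10 -182 10 0 0 0" --pt "20 -10 -191 40 0 0 0" --pt "20 -10 -191 75 0 0 0" --pt "20 -10 -191 100 0 0 0"

```text
t: 4.15
tcp_pos: [0.477, -0.3554, 0.0276]
orientation: [-0.341, -3.123, -0.0]
contact_force: [0.7, 0.5, -1.2]
grip_width: 0.0281
grip_force: 49.6
```

Request:
drive_tool --pt "20 0 0 6 0 0 0" --pt "20 0 0 12 0 0 0" --pt "20 0 0 12 0 0 0" --pt "48 0 0 12 0 0 0" --pt "48 0 0 12 0 0 0" --pt "48 0 0 12 0 0 0" --pt "48 0 0 -10 0 0 0" --pt "48 0 0 -40 0 0 0"

```text
t: 4.82
tcp_pos: [0.4767, -0.3535, 0.0687]
orientation: [-0.338, -3.121, -0.003]
contact_force: [-0.4, -0.8, -0.5]
grip_width: 0.0482
grip_force: 0.0
```

```bash
python3 go.py .567 -.129 .12 87.7
```

```text
t 4.82 tcp [ 0.4767 -0.3535  0.0687] close 77.6 w 0.0482 gf 0.0 F [-0.4339 -0.7541 -0.5448]
[-40.  238.7 -51. ] [ 0.002 -0.003 -0.176]
```

Request:
drive_tool --pt "48 0 0 -40 0 0 0" --pt "48 -7 38 -52 0 0 -0.03" --pt "60 -14 78 -52 0 0 -0.06" --pt "85 -21 118 -52 0 0 -0.09" --pt "85 -28 158 -52 0 0 -0.12" --pt "85 -35 198 -52 0 0 -0.15" --pt "85 -40 230 -52 0 0 -0.176" --pt "85 -40 239 -52 0 0 -0.176"

```text
t: 5.48
tcp_pos: [0.5699, -0.1256, 0.1225]
orientation: [0.054, 3.139, 0.001]
contact_force: [-0.2, 0.0, -0.6]
grip_width: 0.085
grip_force: 0.0
```

```bash
python3 - <<'E'
from h import *
c=cam("wrist");P=c["P"]
m=(P[...,2]>.012)&(P[...,2]<.06)&(abs(P[...,0]-.567)<.08)&(abs(P[...,1]+.129)<.04)
p=np.ascontiguousarray(P[m][:,:2],dtype=np.float32)
print(m.sum(),cv2.minAreaRect(p) if m.sum()>5 else "",np.nanpercentile(P[m][:,2],[5,50,98]))
T=cam("top");P=T["P"];W=P[180:275,315:405]
x=np.array([.977,-.213]);y=np.array([.213,.977]);L=np.stack([(W[...,:2]-[.4847,-.323])@x,(W[...,:2]-[.4847,-.323])@y,W[...,2]],-1)
m=(abs(L[...,0])<.08)&(abs(L[...,1])<.075)&(L[...,2]>.015)&(L[...,2]<.1);q=np.ascontiguousarray(L[m],dtype=np.float32);print("in binW",m.sum(),cv2.minAreaRect(q[:,:2].copy()),np.percentile(q[:,2],[5,50,98]))
E
python3 go.py .569 -.129 .006 87.7
```

```text
5831 ((0.5711509585380554, -0.12810738384723663), (0.04127408564090729, 0.1157512441277504), 87.99723815917969) [0.0203 0.0308 0.036 ]
in binW 473 ((-0.003190126270055771, -0.033881526440382004), (0.11539626866579056, 0.04207949340343475), 0.6708484888076782) [0.023  0.0348 0.0434]
t 5.58 tcp [ 0.5689 -0.128   0.1222] close 87.9 w 0.0848 gf 0.0 F [-0.4436  0.1165 -0.2836]
[ -0.   -1.  116.2] [-0.     0.001  0.003]
```

The white lying tube is in its bin, at local (-3,-34) mm. Next is the orange lying tube.

Request:
drive_tool --pt "85 -1 0 25 0 0 0" --pt "85 -2 0 58 0 0 0" --pt "85 -2 0 90 0 0 0" --pt "60 -2 0 110 0 0 0" --pt "20 -2 0 116 0 0 0" --pt "20 -2 0 116 0 0 0" --pt "20 -2 0 116 0 0 0" --pt "20 -2 0 116 0 0 0"

```text
t: 6.25
tcp_pos: [0.5714, -0.131, 0.0072]
orientation: [0.064, 3.138, -0.002]
contact_force: [1.9, -0.3, -0.7]
grip_width: 0.0282
grip_force: 49.3
```

Request:
drive_tool --pt "20 0 0 0 0 0 0" --pt "20 0 0 0 0 0 0" --pt "20 0 0 0 0 0 0" --pt "20 0 0 -20 0 0 0" --pt "20 0 0 -55 0 0 0" --pt "20 0 0 -95 0 0 0" --pt "20 0 0 -130 0 0 0" --pt "20 0 0 -140 0 0 0"

```text
t: 6.92
tcp_pos: [0.573, -0.1308, 0.1518]
orientation: [0.062, 3.133, -0.004]
contact_force: [0.7, 0.2, -0.0]
grip_width: 0.0284
grip_force: 49.5
```

```bash
python3 go.py .512 .358 .15 100.7
```

```text
t 6.92 tcp [ 0.573  -0.1308  0.1518] close 87.7 w 0.0284 gf 49.5 F [ 0.6705  0.1545 -0.0353]
[ 80.3 486.   -0.1] [-0.004  0.008 -0.226]
```

Request:
drive_tool --pt "20 8 30 0 0 0 -0.02" --pt "20 15 65 0 0 0 -0.04" --pt "20 21 103 0 0 0 -0.07" --pt "20 28 142 0 0 0 -0.1" --pt "20 34 182 0 0 0 -0.13" --pt "20 40 222 0 0 0 -0.16" --pt "20 46 262 0 0 0 -0.19" --pt "20 53 302 0 0 0 -0.226"

```text
t: 7.58
tcp_pos: [0.5288, 0.1759, 0.1458]
orientation: [-0.294, 3.127, 0.0]
contact_force: [0.6, 0.8, -0.7]
grip_width: 0.0285
grip_force: 49.6
```

```bash
python3 go.py .512 .358 .13 100.7 .512 .358 .018 100.7
```

```text
t 7.58 tcp [0.5288 0.1759 0.1458] close 100.7 w 0.0285 gf 49.6 F [ 0.5848  0.7854 -0.6687]
[-17.4 182.   15.8] [-0.     0.001  0.001]
[-17.3 182.  127.8] [-0.     0.001  0.001]
```

Request:
drive_tool --pt "20 -4 40 0 0 0 0" --pt "20 -8 80 0 0 0 0" --pt "20 -12 120 0 0 0 0" --pt "20 -15 155 0 0 0 0" --pt "20 -17 177 20 0 0 0" --pt "20 -17 182 55 0 0 0" --pt "20 -17 182 90 0 0 0" --pt "20 -17 182 115 0 0 0"

```text
t: 8.25
tcp_pos: [0.5108, 0.3564, 0.0279]
orientation: [0.295, -3.126, 0.001]
contact_force: [0.3, -0.7, -1.5]
grip_width: 0.0284
grip_force: 49.6
```

Request:
drive_tool --pt "20 0 0 6 0 0 0" --pt "20 0 0 12 0 0 0" --pt "20 0 0 12 0 0 0" --pt "48 0 0 12 0 0 0" --pt "48 0 0 12 0 0 0" --pt "48 0 0 12 0 0 0" --pt "48 0 0 -15 0 0 0" --pt "48 0 0 -55 0 0 0"

```text
t: 8.92
tcp_pos: [0.5101, 0.3547, 0.0836]
orientation: [0.291, -3.123, 0.003]
contact_force: [0.9, 0.5, 0.4]
grip_width: 0.0481
grip_force: 0.0
```

```bash
python3 go.py .512 .358 .19 100.7 .430 .144 .19 90
```

```text
t 8.92 tcp [0.5101 0.3547 0.0836] close 100.7 w 0.0481 gf 0.0 F [0.8841 0.5459 0.3878]
[  -1.9    2.7 -106.4] [-0.002 -0.005 -0.001]
[ 118.2 -192.5 -105.4] [-0.002 -0.005  0.186]
```

Request:
drive_tool --pt "48 0 0 -38 0 0 0" --pt "48 10 -17 -70 0 0 0.02" --pt "60 28 -46 -90 0 0 0.05" --pt "85 48 -78 -90 0 0 0.08" --pt "85 68 -110 -90 0 0 0.11" --pt "85 88 -142 -90 0 0 0.15" --pt "85 107 -174 -90 0 0 0.186" --pt "85 118 -192 -90 0 0 0.186"

```text
t: 9.58
tcp_pos: [0.4304, 0.1429, 0.1763]
orientation: [0.005, 3.14, -0.001]
contact_force: [0.8, 0.4, -0.1]
grip_width: 0.0853
grip_force: 0.0
```

```bash
python3 - <<'E'
from h import *
c=cam("wrist");P=c["P"]
m=(P[...,2]>.105)&(P[...,2]<.125)&(abs(P[...,0]-.43)<.05)&(abs(P[...,1]-.144)<.04)
p=np.ascontiguousarray(P[m][:,:2],dtype=np.float32)
print(m.sum(),cv2.minAreaRect(p) if m.sum()>5 else "",P[m].mean(0),c["frame"][m].mean(0))
T=cam("top");P=T["P"];W=P[165:255,90:175]
x=np.array([.983,.186]);y=np.array([-.186,.983]);L=np.stack([(W[...,:2]-[.5185,.3234])@x,(W[...,:2]-[.5185,.3234])@y,W[...,2]],-1)
m=(abs(L[...,0])<.08)&(abs(L[...,1])<.075)&(L[...,2]>.015)&(L[...,2]<.1);q=np.ascontiguousarray(L[m],dtype=np.float32);print("in binO",m.sum(),cv2.minAreaRect(q[:,:2].copy()),np.percentile(q[:,2],[5,50,98]))
E
python3 go.py .4304 .144 .066 90
```

```text
2338 ((0.43334653973579407, 0.14459672570228577), (0.03634494170546532, 0.04108661040663719), 59.62388229370117) [0.4319 0.1445 0.1138] [ 66.5714 180.512  242.2806]
in binO 470 ((-0.0013905167579650879, 0.034341562539339066), (0.042075905948877335, 0.11593391746282578), 89.99861145019531) [0.0246 0.0349 0.0432]
t 9.68 tcp [0.4309 0.143  0.1764] close 89.8 w 0.0847 gf 0.0 F [ 0.8162  0.4318 -0.3047]
[  0.6   1.  110.4] [-0.     0.001 -0.003]
```

Request:
drive_tool --pt "85 -1 1 25 0 0 0" --pt "85 -1 1 58 0 0 0" --pt "85 -1 1 90 0 0 0" --pt "85 -1 1 112 0 0 0" --pt "60 -1 1 118 0 0 0" --pt "20 -1 1 118 0 0 0" --pt "20 -1 1 118 0 0 0" --pt "20 -1 1 118 0 0 0"

```text
t: 10.35
tcp_pos: [0.4343, 0.1469, 0.0589]
orientation: [-0.001, 3.139, 0.001]
contact_force: [-0.3, -0.4, 11.6]
grip_width: 0.0382
grip_force: 40.6
```

Request:
drive_tool --pt "20 0 0 0 0 0 0" --pt "20 0 0 0 0 0 0" --pt "20 0 0 0 0 0 0" --pt "20 0 0 -15 0 0 0" --pt "20 0 0 -45 0 0 0" --pt "20 0 0 -80 0 0 0" --pt "20 0 0 -110 0 0 0" --pt "20 0 0 -120 0 0 0"

```text
t: 11.02
tcp_pos: [0.4351, 0.1469, 0.1825]
orientation: [-0.0, 3.135, 0.002]
contact_force: [1.4, -0.0, -0.8]
grip_width: 0.0371
grip_force: 50.3
```

```bash
python3 go.py .525 .289 .18 100.7 .525 .289 .064 100.7
```

```text
t 11.02 tcp [0.4351 0.1469 0.1825] close 90.0 w 0.0371 gf 50.3 F [ 1.3575 -0.0156 -0.8213]
[-89.9 142.    3.3] [ 0.001  0.007 -0.186]
[-89.1 141.9 119.3] [ 0.001  0.007 -0.186]
```

The opening of 37 mm means the pads hold the cap rather than the barrel, so I'll check the hold.

Run:
```python
from h import *
c=cam("side");cv2.imwrite("pics/s2.png",cv2.resize(c["frame"][90:260,130:300],None,fx=3,fy=3,interpolation=cv2.INTER_CUBIC))
```

```text
(no output)
```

View pics/s2.png

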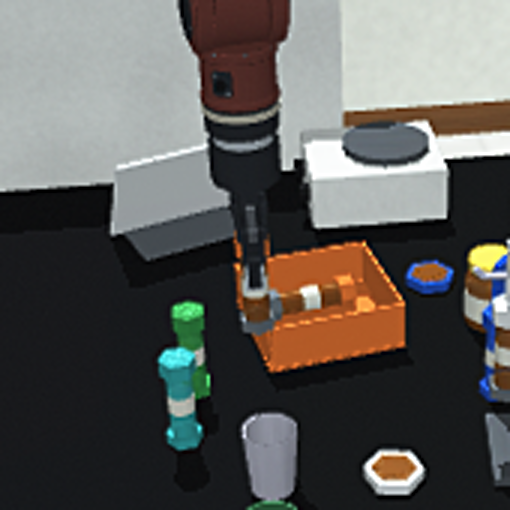

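The crop shows the orange tube hanging upright in the gripper at (258,295), and the other orange tube lying in its bin at (315,297). I'll carry it over.

Request:
drive_tool --pt "20 -12 20 3 0 0 -0.02" --pt "20 -30 48 3 0 0 -0.05" --pt "20 -50 80 3 0 0 -0.09" --pt "20 -70 112 3 0 0 -0.13" --pt "20 -85 134 3 0 0 -0.17" --pt "20 -90 142 15 0 0 -0.186" --pt "20 -90 142 45 0 0 -0.186" --pt "20 -90 142 75 0 0 -0.186"

```text
t: 11.73
tcp_pos: [0.5234, 0.2891, 0.1015]
orientation: [-0.293, 3.126, 0.001]
contact_force: [0.0, -0.4, -1.1]
grip_width: 0.0368
grip_force: 50.4
```

```bash
python3 go.py .525 .289 .066 100.7
```

```text
t 11.73 tcp [0.5234 0.2891 0.1015] close 100.7 w 0.0368 gf 50.4 F [ 0.0173 -0.3758 -1.1326]
[-1.5 -0.5 35.5] [0.    0.002 0.   ]
```

Request:
drive_tool --pt "20 0 0 15 0 0 0" --pt "20 0 0 28 0 0 0" --pt "20 0 0 34 0 0 0" --pt "20 0 0 36 0 0 0" --pt "20 0 0 36 0 0 0" --pt "60 0 0 36 0 0 0" --pt "60 0 0 36 0 0 0" --pt "60 0 0 36 0 0 0"

```text
t: 12.4
tcp_pos: [0.5234, 0.2887, 0.0673]
orientation: [-0.292, 3.126, 0.001]
contact_force: [0.1, -0.6, -0.6]
grip_width: 0.0603
grip_force: 0.0
```

Request:
drive_tool --pt "60 0 0 0 0 0 0" --pt "60 0 0 -5 0 0 0" --pt "60 0 0 -25 0 0 0" --pt "60 0 0 -60 0 0 0" --pt "60 0 0 -100 0 0 0" --pt "60 0 0 -140 0 0 0" --pt "60 0 0 -180 0 0 0" --pt "60 0 0 -215 0 0 0"

```text
t: 13.07
tcp_pos: [0.5227, 0.2885, 0.2849]
orientation: [-0.292, 3.126, 0.001]
contact_force: [1.1, 0.5, -0.3]
grip_width: 0.0599
grip_force: 0.0
```

```bash
python3 go.py .694 .026 .29 83.3
```

```text
t 13.07 tcp [0.5227 0.2885 0.2849] close 100.7 w 0.0599 gf 0.0 F [ 1.0502  0.4516 -0.2591]
[-119.7 -289.7   -5. ] [0.001 0.002 0.303]
```

Request:
drive_tool --pt "60 -12 -29 -8 0 0 0.03" --pt "60 -27 -65 -25 0 0 0.07" --pt "60 -42 -102 -30 0 0 0.11" --pt "60 -57 -139 -30 0 0 0.15" --pt "70 -72 -176 -30 0 0 0.19" --pt "85 -88 -213 -30 0 0 0.24" --pt "85 -103 -250 -30 0 0 0.29" --pt "85 -117 -284 -30 0 0 0.303"

```text
t: 13.73
tcp_pos: [0.6911, 0.0288, 0.312]
orientation: [0.189, 3.135, -0.0]
contact_force: [2.1, 0.3, 0.2]
grip_width: 0.0854
grip_force: 0.0
```

```bash
python3 - <<'E'
from h import *
c=cam("wrist");P=c["P"];cv2.imwrite("pics/w2.png",c["frame"])
for a,b,n in((.262,.28,"tab"),(.19,.212,"cap"),(.243,.256,"tip/post")):
    m=(P[...,2]>a)&(P[...,2]<b)&(abs(P[...,0]-.69)<.07)&(abs(P[...,1]-.026)<.03)
    if m.sum()>5: print(n,m.sum(),cv2.minAreaRect(np.ascontiguousarray(P[m][:,:2],dtype=np.float32)),P[m].mean(0),np.percentile(P[m][:,2],98))
T=cam("top");P=T["P"];W=P[165:265,90:190]
m=(W[...,2]>.075)&(W[...,2]<.14)&(abs(W[...,0]-.52)<.06)&(abs(W[...,1]-.3)<.06);print("OS in bin",m.sum(),W[m].mean(0))
E
python3 go.py .694 .026 .238 83.3
```

```text
tab 813 ((0.6973560452461243, 0.026207210496068), (0.027985921129584312, 0.010851971805095673), 84.32850646972656) [0.6963 0.0264 0.269 ] 0.2711808385668114
cap 828 ((0.7077983021736145, 0.021449051797389984), (0.03934881091117859, 0.062385525554418564), 65.67203521728516) [0.6935 0.027  0.2008] 0.21026795295434159
tip/post 766 ((0.701960563659668, 0.024322643876075745), (0.02755032479763031, 0.09196000546216965), 74.70470428466797) [0.7121 0.0243 0.2505] 0.25586838869753004
OS in bin 178 [0.5194 0.2839 0.1169]
t 13.83 tcp [0.6922 0.0257 0.3101] close 83.0 w 0.0853 gf 0.0 F [-0.1663  0.3136  0.1012]
[-1.8  0.7 72.1] [-0.001 -0.    -0.006]
```

View pics/w2.png

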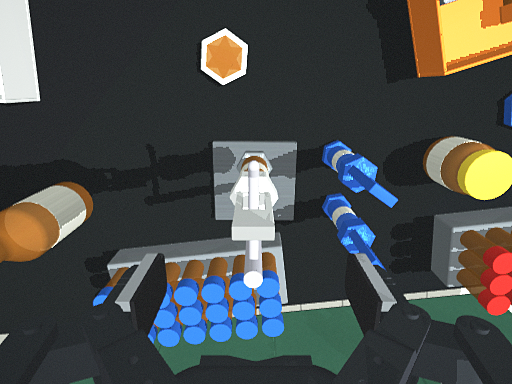

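The wrist view shows the white tab at (253,220) midway between the fingers at (140,290) and (370,290). The post top is at (253,278) and the hook is under the tab. I'll descend and grip the tab.

Request:
drive_tool --pt "85 -3 0 10 0 0 -0.02" --pt "70 -5 0 30 0 0 -0.02" --pt "65 -5 0 55 0 0 -0.02" --pt "60 -5 0 70 0 0 -0.02" --pt "50 -5 0 74 0 0 -0.02" --pt "15 -5 0 74 0 0 -0.02" --pt "15 -5 0 74 0 0 -0.02" --pt "15 -5 0 74 0 0 -0.02" --grip_force 70

```text
t: 14.5
tcp_pos: [0.6958, 0.0309, 0.2389]
orientation: [0.15, 3.136, 0.0]
contact_force: [0.1, -0.0, -1.4]
grip_width: 0.0267
grip_force: 68.4
```

Request:
drive_tool --pt "15 0 0 0 0 0 0" --pt "15 0 0 0 0 0 0" --pt "15 0 0 0 0 0 0" --pt "15 0 0 -5 0 0 0" --pt "15 0 0 -10 0 0 0" --pt "15 0 0 -15 0 0 0" --pt "15 0 0 -17 0 0 0" --pt "15 0 0 -17 0 0 0"

```text
t: 15.17
tcp_pos: [0.6957, 0.0304, 0.2551]
orientation: [0.152, 3.137, -0.0]
contact_force: [-0.1, -0.4, -0.5]
grip_width: 0.0267
grip_force: 68.6
```

```bash
python3 - <<'E'
from h import *
c=cam("top");P=c["P"][120:165,225:260]
m=(P[...,2]>.185)&(P[...,2]<.232)&(abs(P[...,0]-.69)<.03);print("cap",m.sum(),np.median(P[m],0))
c=cam("side");cv2.imwrite("pics/s3.png",cv2.resize(c["frame"][120:270,240:370],None,fx=4,fy=4,interpolation=cv2.INTER_CUBIC))
E
python3 go.py .634 .033 .253 84
```

```text
cap 0 [nan nan nan]
t 15.27 tcp [0.6953 0.0304 0.2543] close 84.5 w 0.0267 gf 68.6 F [ 0.8802  0.0194 -0.5291]
[61.3 -3.4  1.3] [-0.    -0.     0.008]
  return _methods._mean(a, axis=axis, dtype=dtype,
  ret = um.true_divide(
```

View pics/s3.png

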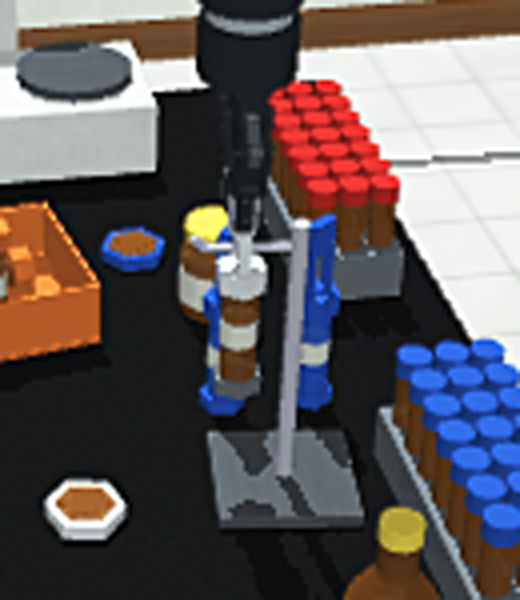

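The crop shows the tab gripped and the tube raised about 16 mm, with its cap just under the hook at (240,265). I'll draw it off along the hook.

Request:
drive_tool --pt "15 3 -1 0 0 0 0" --pt "15 10 -2 0 0 0 0" --pt "15 19 -3 0 0 0 0" --pt "15 29 -3 0 0 0 0" --pt "15 40 -3 0 0 0 0" --pt "15 52 -3 0 0 0 0" --pt "15 66 -3 0 0 0 0" --pt "15 80 -3 -5 0 0 0"

```text
t: 15.93
tcp_pos: [0.6139, 0.0352, 0.2581]
orientation: [-0.152, -3.136, -0.0]
contact_force: [-0.8, 0.7, -1.2]
grip_width: 0.0267
grip_force: 68.5
```

```bash
python3 go.py .492 -.289 .275 77.7 .492 -.289 .17 77.7
```

```text
t 15.93 tcp [0.6139 0.0352 0.2581] close 84.4 w 0.0267 gf 68.5 F [-0.7725  0.7364 -1.1513]
[  90.  -334.5  -16.7] [-0.    -0.002  0.118]
[  89.7 -334.5   88.3] [-0.    -0.002  0.118]
```

Request:
drive_tool --pt "15 8 -20 -5 0 0 0.01" --pt "15 20 -52 -10 0 0 0.02" --pt "15 32 -90 -14 0 0 0.04" --pt "15 43 -128 -14 0 0 0.06" --pt "15 54 -166 -14 0 0 0.08" --pt "15 65 -204 -14 0 0 0.1" --pt "15 75 -240 -14 0 0 0.118" --pt "15 82 -275 -14 0 0 0.118"

```text
t: 16.6
tcp_pos: [0.5055, -0.2321, 0.2734]
orientation: [-0.339, -3.123, 0.0]
contact_force: [1.3, -0.8, -1.2]
grip_width: 0.0265
grip_force: 68.7
```

Request:
drive_tool --pt "15 10 -25 0 0 0 0" --pt "15 14 -45 0 0 0 0" --pt "15 15 -56 0 0 0 0" --pt "15 15 -59 5 0 0 0" --pt "15 15 -59 20 0 0 0" --pt "15 15 -59 40 0 0 0" --pt "15 15 -59 60 0 0 0" --pt "15 15 -59 80 0 0 0"

```text
t: 17.27
tcp_pos: [0.4804, -0.2837, 0.1921]
orientation: [0.335, 3.123, 0.001]
contact_force: [-0.4, -0.2, -0.7]
grip_width: 0.0266
grip_force: 68.8
```

```bash
python3 go.py .492 -.289 .16 77.7
```

```text
t 17.27 tcp [ 0.4804 -0.2837  0.1921] close 77.8 w 0.0266 gf 68.8 F [-0.3866 -0.1838 -0.7159]
[-12.4  -2.7  32.1] [0.    0.    0.001]
```

Request:
drive_tool --pt "15 -6 -1 3 0 0 0" --pt "15 -12 -3 12 0 0 0" --pt "15 -12 -3 22 0 0 0" --pt "15 -12 -3 29 0 0 0" --pt "15 -12 -3 33 0 0 0" --pt "15 -12 -3 34 0 0 0" --pt "15 -12 -3 34 0 0 0" --pt "15 -12 -3 34 0 0 0"

```text
t: 17.93
tcp_pos: [0.4912, -0.2907, 0.1598]
orientation: [0.337, 3.123, -0.001]
contact_force: [-0.3, 0.1, -1.1]
grip_width: 0.0267
grip_force: 68.8
```

Request:
drive_tool --pt "35 0 0 0 0 0 0" --pt "55 0 0 0 0 0 0" --pt "55 0 0 0 0 0 0" --pt "55 0 0 0 0 0 0" --pt "55 0 0 -20 0 0 0" --pt "55 0 0 -55 0 0 0" --pt "55 0 0 -90 0 0 0" --pt "55 0 0 -125 0 0 0"

```text
t: 18.6
tcp_pos: [0.4907, -0.2902, 0.2858]
orientation: [-0.337, -3.123, -0.0]
contact_force: [1.5, -0.9, 0.6]
grip_width: 0.0551
grip_force: 0.0
```

Request:
drive_tool --pt "55 20 20 0 0 0 0" --pt "55 40 50 0 0 0 0" --pt "55 60 85 0 0 0 0" --pt "55 80 120 0 0 0 0" --pt "55 100 155 0 0 0 0" --pt "55 110 190 0 0 0 0" --pt "55 120 200 0 0 0 0" --pt "55 120 200 0 0 0 0"

```text
t: 19.27
tcp_pos: [0.4152, -0.0671, 0.2848]
orientation: [0.331, 3.124, 0.0]
contact_force: [0.2, -0.0, -0.3]
grip_width: 0.0553
grip_force: 0.0
```

```bash
python3 go.py
python3 - <<'E'
from h import *
c=cam("top");s=cam("side")
im=np.hstack([cv2.resize(c["frame"][95:295,85:410],(500,308)),cv2.resize(s["frame"][270:370,190:300],(300,273))[:273]] if 0 else [cv2.resize(c["frame"][95:295,85:410],(488,300)),cv2.resize(s["frame"][160:370,180:350],(243,300))])
cv2.imwrite("pics/end.png",im)
for n,o,a in(("W",[.4847,-.323],-12.3),("O",[.5185,.3234],10.7)):
    a=np.radians(a);L=c["P"].reshape(-1,3).copy();d=L[:,:2]-o;L[:,0]=d@[np.cos(a),np.sin(a)];L[:,1]=d@[-np.sin(a),np.cos(a)]
    i=(abs(L[:,0])<.08)&(abs(L[:,1])<.075)
    for lo,hi in((.015,.06),(.08,.125),(.125,.3)):
        m=i&(L[:,2]>lo)&(L[:,2]<hi);print(n,lo,m.sum(),L[m].mean(0) if m.any() else"")
E
```

```text
t 19.27 tcp [ 0.4152 -0.0671  0.2848] close 77.9 w 0.0553 gf 0.0 F [ 0.2047 -0.0388 -0.2844]
W 0.015 507 [-0.0034 -0.0233  0.0338]
W 0.08 122 [-0.0035  0.0346  0.1161]
W 0.125 86 [-0.001   0.0333  0.1735]
O 0.015 538 [-0.0024  0.0237  0.0332]
O 0.08 179 [-0.0064 -0.0391  0.1174]
O 0.125 0
```

View pics/end.png

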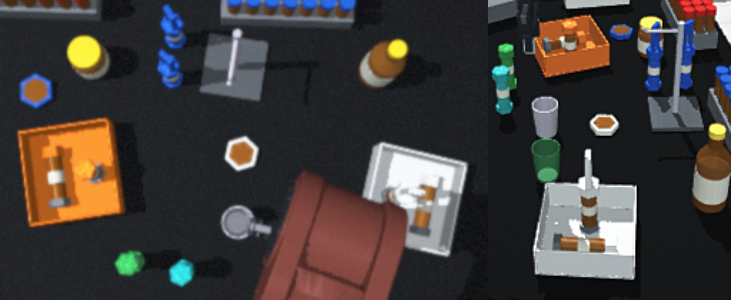

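The final picture shows both orange-capped tubes in the orange bin at (55,175) and (92,172). Both white-capped tubes are in the white bin at (400,195) and (425,205), the hook is empty and the bystanders are in place. The robot is clear, so I'm handing in.

```bash
python3 -c "
from bench import env
print(env.finish_job())"
```

```text
the job is handed in; nothing more can be done
None
```

All four tubes are in their bins (both orange-capped in the orange, both white-capped in the white, including the one lifted off the hook), the bystanders look undisturbed, and I handed the job in at about 19 s; no verdict came back.

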